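# Put the change gears back in their storage blocks

## Robot

A 6-joint arm with a two-finger parallel gripper is mounted at the origin on the work surface. World frame = base frame: x ahead of the robot, y to its left, z up, the work surface at z = 0. Lengths are in m, angles in rad, forces in N, time in s.
With the tool pointing down it reaches from about 0.25 to 0.8 m from the base axis. Payload 8.5 kg.
Tool frame: the origin (TCP) lies on the mounting face of the last link; the fingertips stand 173 mm ahead of it and the grasp point (between the pads) lies 155 mm ahead of it; z points along the fingers, y is the line along which they close (so a half turn about z gives the same grasp; the last joint's range is limited). The gripper opens to 85 mm and grips with 20 to 120 N. Pads are 22 mm wide; open, the fingers measure 114 mm over their backs; the gripper's body (76 mm by 85 mm) begins 54 mm behind the grasp point. The pads swing forward as they close: fully open they stand 13 mm farther back than shut.
Start: joints at [1.129, 0.238, -0.013, 1.319, 0, 1.571], TCP at [0.224, 0.475, 0.405] pointing down, gripper open.
Joint ranges: [-2.66, 2.66], [-1.03, 1.9], [-1.14, 1.46], [-1.82, 2.27], [-1.45, 1.34], [-3.14, 3.14]. Speed limits (rad/s): [2.22, 2.22, 2.79, 3.14, 3.14, 3.14].

## Interface

Orientations are given as a unit quaternion [x, y, z, w].
In Python, from bench import sensors, viewer, r, finder gives the robot as it stands. The module is installed in compiled form; this text tells all that it offers.
- The arm moves only by the tool jog_arm, never from a script. Its argument "steps" is one flat list of numbers, 4 for each row, row after row: the shift along the tool's x, y, z in mm, then the turn about the tool's z in rad. A call has 1 to 20 rows; each row shifts and turns the commanded pose from where the row before left it, along the tool's axes as they then stand; what a row does not reach is not made up. A row lasts 1/12 s, in which the tool goes at most 41.7 mm and 7.16 degrees, less where a joint would pass 70% of its speed; a pose out of reach is approached as far as the arm can. A call is refused whole if a number of a shift passes 41.7 or a number of a turn 0.125, either way. A call with a gripper value outside its range is refused whole. "grip" is the closure, from -1 (fully open) to 1 (shut), set as the call begins (left out, the last holds). The fingers move at their own pace and stop on an object; "grip_force" is the grip in N (left out, the last holds). Time passes only in rows, so rows that do not move let the fingers close. It gives the time, the measured TCP pose, the force, the opening and the grip force at its end, in the units of the state.
- sensors.observe(): the state, without advancing time (a new reading comes with each control period).
- viewer.read_camera(name): name is "side" or "top" or "wrist"; returns the picture (480x640x3 uint8, red, green, blue); there is no depth.
- viewer.camera_model(name): a dict with "K" (3x3 intrinsics, pixels), "dist" ([k1, k2, p1, p2, k3] as OpenCV has them; the pictures are not rectified), "world_from_camera" (4x4, takes a point from camera to world coordinates). Camera axes: x right, y down, z forward; pixel columns grow to the right and rows downward; lengths in m; the calibration is good to about 2 mm. A picture is of the moment at which its call begins: read the wrist's pose just before it. camera_model takes no time and is no camera call; for the wrist camera it gives the pose at the moment of the call.
- r.close_job(): hands the job in; it is judged then, once.
Trained networks look in the newest picture that a camera, given by its name, has taken for a name from the list of things; names that differ only in an ending like _2 or _b are one class to them, and where a whole thing is asked for, a point or a joint stands for the part that bears it (a point fixed in the world has none). Each returns a list of dicts, best first, with "confidence" (0 to 1); they miss things now and then, are a little off and sometimes report something else, mostly with a low value. They report only what shows in the picture. A call takes as long as a camera call. They do not tell look-alikes from the thing itself.
- finder.look_for(camera, label): "at" ([x, y, z] in m, in world coordinates, good to about 4 mm: the middle of the surface that is visible of it).
- finder.trace(camera, label): "region" (480x640 bool, what is visible of it).
- finder.tip_of(camera, label): "at" ([x, y, z] in m, in world coordinates, good to about 4 mm: a listed point, or the origin of a listed thing).
The state is a dict: "t": time; "joints": joint angles; "joint_vel": joint speeds; "joint_torque": joint torques, N m; "eef_pos": TCP position; "tool_rot": TCP orientation; "contact_force": force on the tool from outside, world axes, zero at the start; "moment": the same for the moment, N m; "finger_gap": finger opening in m; "grasp_force": force on a finger pad.
Only numpy, scipy, OpenCV 4.12 (cv2) and the standard library are available. Lean on these libraries where they do the work, as an engineer would, in place of code of your own. Each camera call takes 0.05 s, during which the arm holds its last target. There are 200 camera calls.

## Task

Put the four toothed gear wheels back into the blue storage blocks, each lying flat, hub up, in the recess made for its size: the smallest gear in the smallest recess and so on up to the largest gear in the largest. Set each one down, do not drop it, and leave the two square flanges where they lie.

Things in the scene. Friction and masses are not known exactly. Their poses are not given: they have to be found in the camera images.
- gear_small_center (a point): The smallest of four loose steel gear wheels, lying flat on the bench: a toothed disc 44 mm across the teeth and 14 mm thick, with a plain round hub 24 mm in diameter standing 30 mm above the disc (44 mm tall overall, hub up). This point is on its axis, 22 mm above its underside (half-way up), so the disc's upper face is 8 mm below it and the hub's top 22 mm above it; z is the axis, up.
- gear_medium_center (a point): The second smallest of four loose steel gear wheels, lying flat on the bench: a toothed disc 56 mm across the teeth and 14 mm thick, with a plain round hub 24 mm in diameter standing 30 mm above the disc (44 mm tall overall, hub up). This point is on its axis, 22 mm above its underside (half-way up), so the disc's upper face is 8 mm below it and the hub's top 22 mm above it; z is the axis, up.
- gear_large_center (a point): The second largest of four loose steel gear wheels, lying flat on the bench: a toothed disc 68 mm across the teeth and 14 mm thick, with a plain round hub 24 mm in diameter standing 30 mm above the disc (44 mm tall overall, hub up). This point is on its axis, 22 mm above its underside (half-way up), so the disc's upper face is 8 mm below it and the hub's top 22 mm above it; z is the axis, up.
- gear_largest_center (a point): The largest of four loose steel gear wheels, lying flat on the bench: a toothed disc 80 mm across the teeth and 14 mm thick, with a plain round hub 24 mm in diameter standing 30 mm above the disc (44 mm tall overall, hub up). This point is on its axis, 22 mm above its underside (half-way up), so the disc's upper face is 8 mm below it and the hub's top 22 mm above it; z is the axis, up.
- flange_1_center (a point): A loose steel square flange, not a gear: a 54 x 54 x 14 mm square plate with four bolt holes and the same 24 mm round hub, 44 mm tall overall; to be left where it is. This point is on its axis, 22 mm above its underside.
- flange_2_center (a point): A loose steel square flange, not a gear: a 54 x 54 x 14 mm square plate with four bolt holes and the same 24 mm round hub, 44 mm tall overall; to be left where it is. This point is on its axis, 22 mm above its underside.
- block_small_floor (a point): The smallest of four blue storage blocks, fixed to the bench: 74 x 74 mm, 16 mm high, with one round recess 60 mm in diameter and 10 mm deep in its top, its floor light grey, for the smallest gear. This point is the centre of the recess floor, 6 mm above the bench and 10 mm below the block's top; z is up.
- block_medium_floor (a point): The second smallest of four blue storage blocks, fixed to the bench: 86 x 86 mm, 16 mm high, with one round recess 72 mm in diameter and 10 mm deep in its top, its floor light grey, for the second smallest gear. This point is the centre of the recess floor, 6 mm above the bench and 10 mm below the block's top; z is up.
- block_large_floor (a point): The second largest of four blue storage blocks, fixed to the bench: 98 x 98 mm, 16 mm high, with one round recess 84 mm in diameter and 10 mm deep in its top, its floor light grey, for the second largest gear. This point is the centre of the recess floor, 6 mm above the bench and 10 mm below the block's top; z is up.
- block_largest_floor (a point): The largest of four blue storage blocks, fixed to the bench: 110 x 110 mm, 16 mm high, with one round recess 96 mm in diameter and 10 mm deep in its top, its floor light grey, for the largest gear. This point is the centre of the recess floor, 6 mm above the bench and 10 mm below the block's top; z is up.
Mind the look-alikes: they are no part of the job. Leave any orange look-alike of the part that bears gear_medium_center alone.

How it is judged:
At the end, for the whole second after the job is handed in: each gear lies flat (within 0.1 rad), hub up, on the floor of its own size's recess (axis within 12 mm of the recess centre, height within 4 mm), released and at rest; both square flanges within 30 mm of where they started (horizontal distance between gear_small_center and block_small_floor below 0.012 m and z of gear_small_center in the frame of block_small_floor between 0.018 and 0.026 m and angle between each of gear_small_center, gear_medium_center, gear_large_center, gear_largest_center's own z axis and vertical below 0.1 rad and linear speed of each of gear_small, gear_medium, gear_large, gear_largest below 0.02 m/s and contact force between the fingers and gear_small below 0.1 N and horizontal distance between gear_medium_center and block_medium_floor below 0.012 m and z of gear_medium_center in the frame of block_medium_floor between 0.018 and 0.026 m and contact force between the fingers and gear_medium below 0.1 N and horizontal distance between gear_large_center and block_large_floor below 0.012 m and z of gear_large_center in the frame of block_large_floor between 0.018 and 0.026 m and contact force between the fingers and gear_large below 0.1 N and horizontal distance between gear_largest_center and block_largest_floor below 0.012 m and z of gear_largest_center in the frame of block_largest_floor between 0.018 and 0.026 m and contact force between the fingers and gear_largest below 0.1 N and distance of each of flange_1_center, flange_2_center from where it was at the start of the episode below 0.03 m); the robot touches nothing.
It fails at once if a gear is dropped (falls freely by more than about 30 mm) ((linear speed of gear_small above 0.8 m/s and contact force between the fingers and gear_small below 0.05 N) or (linear speed of gear_medium above 0.8 m/s and contact force between the fingers and gear_medium below 0.05 N) or (linear speed of gear_large above 0.8 m/s and contact force between the fingers and gear_large below 0.05 N) or (linear speed of gear_largest above 0.8 m/s and contact force between the fingers and gear_largest below 0.05 N)).
It fails at once if a square flange is moved by more than 30 mm (distance of any of flange_1_center, flange_2_center from where it was at the start of the episode above 0.03 m).
It also fails if it takes over 96 s, if anything falls off the work surface, if the arm or the gripper's body presses on something with over 40 N, if the wrist force passes 120 N, or if a joint passes its speed limit or range.

## Working session

There is one attempt and no reset: what is moved stays moved. The work goes in short steps, Python scripts to look and compute and a tool call to move; the robot and the scene stay as the last step left them, time stands still between calls to the robot, and variables do not carry over. Pictures are saved under pics/ and viewed, at most 14 in all, crops included, and the job is handed in when it is done.

Besides the shell and the picture viewer there is one more tool, called after ">>>" in YAML: its name, and indented under it one key for each argument. jog_arm: Moves the arm, as the interface text tells. Its arguments: {"type":"object","properties":{"steps":{"type":"array","items":{"type":"number"}},"grip":{"type":"number"},"grip_force":{"type":"number"}},"required":["steps"]}

```bash
mkdir -p pics; python3 - <<'E'
from bench import sensors, viewer, r, finder
import cv2, numpy as np
s=sensors.observe(); print(s['t'],s['eef_pos'],s['tool_rot'],s['finger_gap'])
for c in ['top','side']:
    im=viewer.read_camera(c); cv2.imwrite(f'pics/{c}0.png',im[:,:,::-1])
    m=viewer.camera_model(c); print(c,np.round(m['world_from_camera'],3).tolist(),np.round(m['K'],1).tolist(),m['dist'])
for n in ['gear_small_center','gear_medium_center','gear_large_center','gear_largest_center','flange_1_center','block_small_floor','block_medium_floor','block_large_floor','block_largest_floor']:
    print(n,[(np.round(d['at'],3).tolist(),round(d['confidence'],2)) for d in finder.tip_of('top',n)])
E
```

```text
0.0 [0.22440399 0.47444404 0.40403806] [ 2.19094701e-01  9.75703301e-01 -7.41531950e-04 -1.73328044e-04] 0.08562328001997532
top [[-0.023, -0.983, 0.185, 0.277], [-1.0, 0.023, -0.005, -0.014], [0.001, -0.185, -0.983, 1.181], [0.0, 0.0, 0.0, 1.0]] [[517.5, 0.0, 313.2], [0.0, 517.5, 246.6], [0.0, 0.0, 1.0]] [-0.08822589  0.          0.          0.          0.        ]
side [[0.968, -0.174, 0.179, 0.271], [-0.25, -0.646, 0.721, -0.871], [-0.01, -0.743, -0.669, 0.881], [0.0, 0.0, 0.0, 1.0]] [[559.1, 0.0, 315.7], [0.0, 559.1, 238.3], [0.0, 0.0, 1.0]] [-0.09227756  0.          0.          0.          0.        ]
gear_small_center [([0.447, 0.063, 0.024], 0.68), ([0.425, 0.184, 0.021], 0.56), ([0.594, -0.353, 0.008], 0.36)]
gear_medium_center [([0.382, -0.287, 0.018], 0.97), ([0.29, -0.192, 0.016], 0.7), ([0.346, -0.395, 0.023], 0.64), ([0.283, -0.322, 0.026], 0.6), ([0.649, 0.115, 0.007], 0.49)]
gear_large_center [([0.458, -0.069, 0.023], 0.66)]
gear_largest_center [([0.422, -0.17, 0.022], 0.63)]
flange_1_center [([0.393, 0.292, 0.023], 0.59)]
block_small_floor [([0.645, 0.113, 0.009], 0.61)]
block_medium_floor [([0.591, -0.352, 0.006], 0.56)]
block_large_floor [([0.586, 0.337, 0.004], 0.65)]
block_largest_floor [([0.627, -0.128, 0.005], 0.6)]
```

View pics/top0.png

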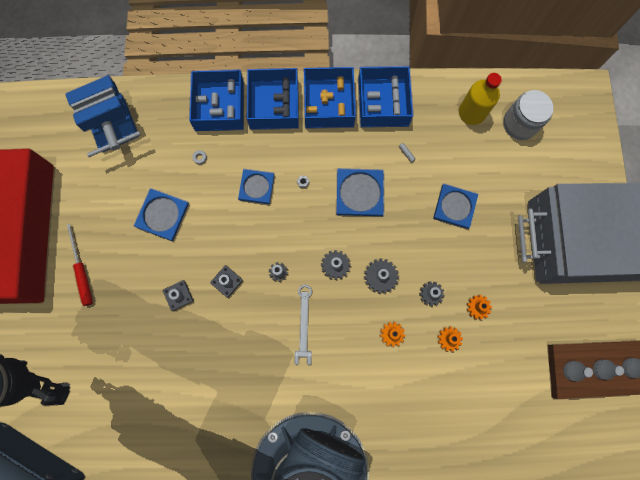

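View pics/side0.png

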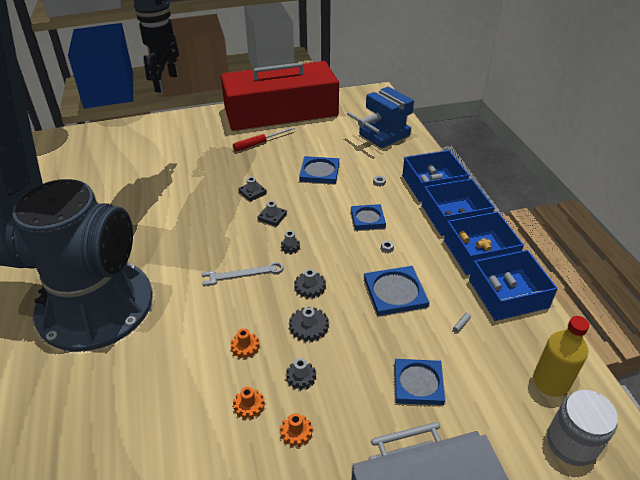

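Top view: gears are small (278,271), large (336,264), largest (381,275) and medium (432,293). The flanges are at (178,295) and (227,281), and the three orange look-alikes are at right. Blocks are large (162,214), small (257,187), largest (360,192) and medium (456,206). Next I cross-check with both cameras.

```bash
cat > h.py <<'E'
from bench import sensors, viewer, r, finder
import cv2, numpy as np
def to_plane(m,px,z):
    u=cv2.undistortPoints(np.float64(px).reshape(-1,1,2),np.array(m['K']),np.array(m['dist'])).reshape(-1,2)
    T=np.array(m['world_from_camera']); d=np.c_[u,np.ones(len(u))]@T[:3,:3].T; o=T[:3,3]
    return (o+d*((z-o[2])/d[:,2:]))[:,:2]
def proj(m,P):
    T=np.linalg.inv(np.array(m['world_from_camera']))
    return cv2.projectPoints(np.float64(P).reshape(-1,1,3),cv2.Rodrigues(T[:3,:3])[0],T[:3,3],np.array(m['K']),np.array(m['dist']))[0].reshape(-1,2)
def ortho(c,z,x0,x1,y0,y1,s):  # s px/mm; up=+x, left=+y
    m=viewer.camera_model(c); im=viewer.read_camera(c)
    X,Y=np.meshgrid(np.arange(x1,x0,-.001/s),np.arange(y1,y0,-.001/s),indexing='ij')
    p=proj(m,np.c_[X.ravel(),Y.ravel(),np.full(X.size,z)]).astype(np.float32).reshape(X.shape+(2,))
    return cv2.remap(im,p,None,cv2.INTER_LINEAR)
E
python3 - <<'E'
from h import *
B={'small':(.645,.113),'medium':(.591,-.352),'large':(.586,.337),'largest':(.627,-.128)}
for c in ['top','side']:
    m=viewer.camera_model(c); im=viewer.read_camera(c)
    hsv=cv2.cvtColor(im,cv2.COLOR_RGB2HSV); mk=cv2.inRange(hsv,(100,130,40),(130,255,255))
    for k in cv2.findContours(mk,cv2.RETR_EXTERNAL,cv2.CHAIN_APPROX_NONE)[0]:
        if cv2.contourArea(k)<300: continue
        w=to_plane(m,k.reshape(-1,2),.014)
        (ctr,wh,a)=cv2.minAreaRect((w*1000).astype(np.float32))
        for n,b in B.items():
            if np.hypot(*(np.array(ctr)/1000-b))<.03: print(c,n,np.round(ctr,1),np.round(wh,1))
    for n in ['small','medium','large','largest']:
        print(c,n,[(np.round(d['at'],3).tolist(),round(d['confidence'],2)) for d in finder.tip_of(c,f'gear_{n}_center')][:4])
a=ortho('top',.044,.33,.51,-.33,.1,1.8); b=ortho('side',.044,.33,.51,-.33,.1,1.8)
o=np.vstack([a,b])[:600,:800]; print(o.shape); cv2.imwrite('pics/o1.png',o[:,:,::-1])
E
```

```text
top large [581.7 334.4] [100.2  97.7]
top medium [ 585.7 -356.3] [86.7 87.8]
top small [643.7 111.6] [73.6 74.9]
top largest [ 624.  -131.1] [106.4 111.3]
top small [([0.443, 0.061, 0.025], 0.61)]
top medium [([0.284, -0.323, 0.021], 0.85), ([0.348, -0.395, 0.023], 0.64), ([0.29, -0.192, 0.017], 0.64), ([0.379, -0.287, 0.022], 0.61)]
top large [([0.462, -0.07, 0.023], 0.57), ([0.627, -0.131, 0.003], 0.22)]
top largest [([0.421, -0.172, 0.022], 0.76)]
side medium [ 587.7 -360.3] [95.4 86.4]
side largest [ 625.6 -136.2] [121.  113.3]
side small [645.4 106.9] [89.7 74.6]
side large [582.3 329.6] [118.   97.7]
side small [([0.442, 0.063, 0.018], 0.75)]
side medium [([0.297, -0.19, 0.022], 0.93), ([0.348, -0.393, 0.023], 0.92), ([0.386, -0.289, 0.022], 0.77), ([0.278, -0.326, 0.021], 0.72)]
side large [([0.46, -0.068, 0.02], 0.63)]
side largest [([0.429, -0.171, 0.026], 0.66)]
(600, 775, 3)
```

View pics/o1.png

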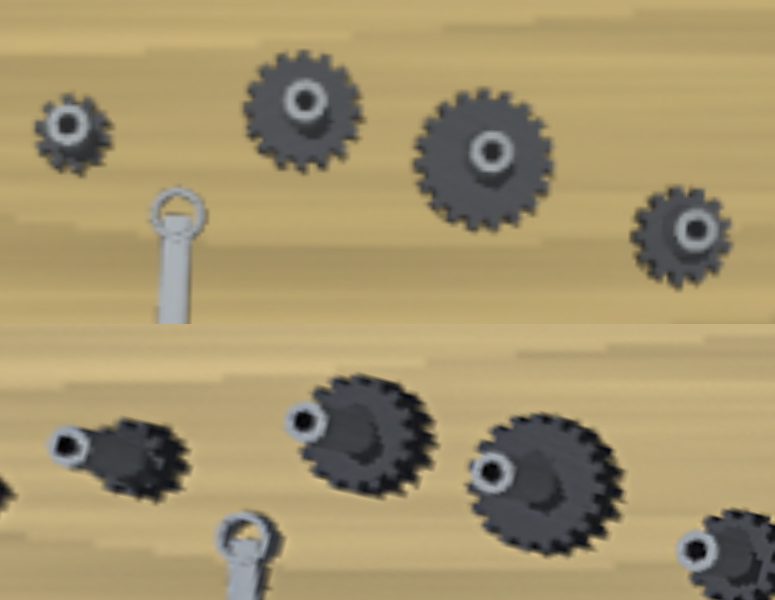

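Both views show the hub rings at the same ortho pixels: small (67,124), large (305,101), largest (491,152), medium (696,230). The positions are therefore good to about 2 mm. One check on the recess rims, with the expected circles overlaid.

```bash
python3 - <<'E'
from h import *
B={'small':(.645,.112,30),'medium':(.587,-.355,36),'large':(.583,.334,42),'largest':(.626,-.130,48)}
rows=[]
for c in ['top','side']:
    row=[]
    for n,(x,y,rr) in B.items():
        o=ortho(c,.016,x-.065,x+.065,y-.065,y+.065,1.5); o=cv2.resize(o,(195,195))
        o=cv2.resize(o,(390,390)); cv2.circle(o,(195,195),int(rr*3),(255,0,0),1); row.append(cv2.resize(o,(200,200),interpolation=cv2.INTER_AREA))
    rows.append(np.hstack(row))
cv2.imwrite('pics/o2.png',np.vstack(rows)[:,:,::-1])
E
```

```text
(no output)
```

View pics/o2.png

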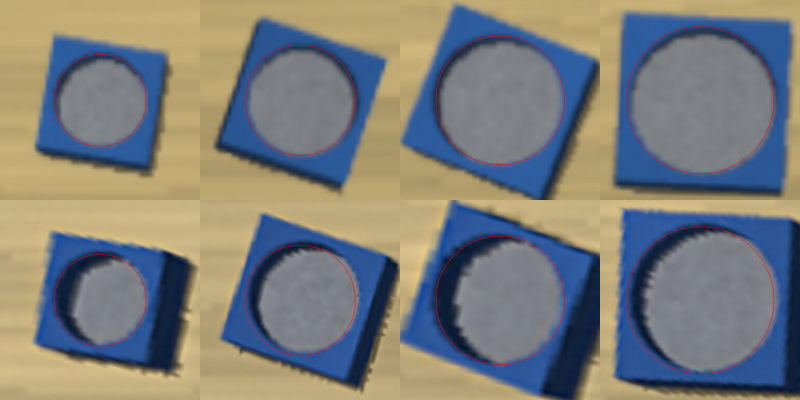

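Every expected circle lands on its rim in both views, within about 1–2 mm. Moving now, smallest gear first.

>>> jog_arm:
  steps: [-26.6,-20,7,0,-26.6,-20,7,0,-26.6,-20,7,0,-26.6,-20,7,0,-26.6,-20,7,0,-26.6,-20,7,0,-26.6,-20,7,0,-26.6,-20,7,0,-26.6,-20,7,0,-26.6,-20,7,0,-26.6,-20,7,0,-26.6,-20,7,0,-26.6,-20,7,0,-26.6,-20,7,0,0,0,0,0,0,0,0,0]
  grip: -1
  grip_force: 60

```text
t: 2.88
eef_pos: [0.4418, 0.0608, 0.3063]
tool_rot: [0.221, 0.975, -0.0, -0.0]
contact_force: [0.1, 0.4, -0.1]
finger_gap: 0.0854
grasp_force: 0.0
```

```bash
cat >> h.py <<'E'
from scipy.spatial.transform import Rotation
def rem(x,y,z):
    s=sensors.observe(); d=Rotation.from_quat(s['tool_rot']).inv().apply(np.array([x,y,z])-s['eef_pos'])*1000
    print('t',round(s['t'],2),'pos',np.round(s['eef_pos'],4),'q',np.round(s['joints'],2),'gap',s['finger_gap'],'tool-shift mm',np.round(d,1))
E
python3 - <<'E'
from h import *
rem(.4417,.0625,.190)
im=viewer.read_camera('wrist'); cv2.imwrite('pics/w1.png',im[:,:,::-1])
m=viewer.camera_model('wrist'); print(proj(m,[(.4417,.0625,.044)]))
E
```

```text
t 2.88 pos [0.4418 0.0608 0.3063] q [ 0.14  0.16 -0.37  1.03  0.    0.58] gap 0.08539003707734044 tool-shift mm [  0.7   1.5 116.3]
[[319.80588651 246.4823486 ]]
```

View pics/w1.png

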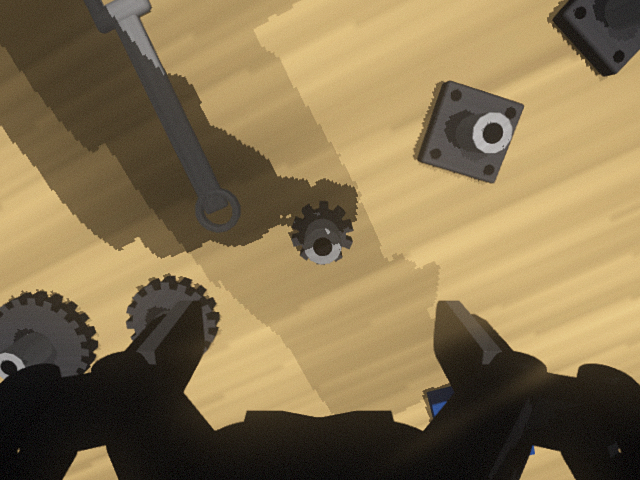

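The hub shows at (322,247), against a predicted (320,246). Descend and grip.

>>> jog_arm:
  steps: [0.7,1.5,30,0,0,0,30,0,0,0,26,0,0,0,18,0,0,0,12,0,0,0,0,0,0,0,0,0]

```text
t: 3.52
eef_pos: [0.4409, 0.0649, 0.1908]
tool_rot: [0.218, 0.976, -0.0, -0.0]
contact_force: [0.4, -0.2, 1.4]
finger_gap: 0.0857
grasp_force: 0.0
```

>>> jog_arm:
  steps: [0,0,0,0,0,0,0,0,0,0,0,0,0,0,0,0,0,0,0,0,0,0,0,0,0,0,0,0,0,0,0,0,0,0,0,0]
  grip: 1

```text
t: 4.27
eef_pos: [0.4415, 0.0638, 0.1914]
tool_rot: [0.219, 0.976, 0.0, 0.0]
contact_force: [-0.5, -0.2, 8.5]
finger_gap: 0.022
grasp_force: 58.4
```

>>> jog_arm:
  steps: [0,0,-10,0,0,0,-25,0,0,0,-25,0,-13.5,10.4,0,0,-25,20,0,0,-25,20,0,0,-25,20,0,0,-25,20,0,0,-25,20,0,0,-15,12,0,0,-10,8,0,0,0,0,0,0,0,0,0,0]

```text
t: 5.35
eef_pos: [0.6449, 0.1117, 0.2499]
tool_rot: [0.219, 0.976, -0.0, -0.001]
contact_force: [-0.5, 0.3, -2.1]
finger_gap: 0.0221
grasp_force: 59.1
```

```bash
python3 - <<'E'
from h import *
rem(.645,.112,.1975)
E
```

```text
t 5.35 pos [0.6449 0.1117 0.2499] q [ 0.17  0.54  0.05  1.08 -0.    0.61] gap 0.02212136261904578 tool-shift mm [-0.   0.3 52.4]
```

>>> jog_arm:
  steps: [0,0,20,0,0,0,16,0,0,0,8,0,0,0,4,0,0,0,2,0,0,0,1.5,0,0,0,1,0,0,0,0,0,0,0,0,0]

```text
t: 6.1
eef_pos: [0.6451, 0.1119, 0.1988]
tool_rot: [0.219, 0.976, 0.0, 0.0]
contact_force: [0.1, 0.7, -1.8]
finger_gap: 0.022
grasp_force: 59.1
```

>>> jog_arm:
  steps: [0,0,1,0,0,0,1,0,0,0,0,0,0,0,0,0]

```text
t: 6.43
eef_pos: [0.6451, 0.1119, 0.1975]
tool_rot: [0.219, 0.976, 0.0, 0.001]
contact_force: [-1.7, -0.0, 7.1]
finger_gap: 0.022
grasp_force: 60.2
```

Contact made. Release, rise, then go to the next gear.

>>> jog_arm:
  steps: [0,0,0,0,0,0,0,0,0,0,0,0,0,0,0,0,0,0,0,0,0,0,0,0,0,0,-10,0,0,0,-30,0,0,0,-35,0,0,0,-35,0,0,0,0,0]
  grip: -1

```text
t: 7.35
eef_pos: [0.6464, 0.1121, 0.3143]
tool_rot: [0.219, 0.976, 0.002, 0.005]
contact_force: [1.3, -0.1, 1.0]
finger_gap: 0.0856
grasp_force: 0.0
```

```bash
python3 - <<'E'
from h import *
rem(.4547,-.0694,.250)
E
```

```text
t 7.35 pos [0.6464 0.1121 0.3143] q [ 0.17  0.5   0.15  1.21 -0.    0.61] gap 0.08564320086837482 tool-shift mm [  96.3 -246.4   62. ]
```

>>> jog_arm:
  steps: [10.5,-27.3,6,0,10.5,-27.3,6,0,10.5,-27.3,6,0,10.5,-27.3,6,0,10.5,-27.3,6,0,10.5,-27.3,6,0,10.5,-27.3,6,0,10.5,-27.3,6,0,10.5,-27.3,6,0,0,0,0,0,0,0,0,0,0,0,0,0]

```text
t: 8.35
eef_pos: [0.4551, -0.0699, 0.253]
tool_rot: [0.219, 0.976, 0.0, 0.001]
contact_force: [0.3, -0.4, -0.9]
finger_gap: 0.0856
grasp_force: 0.0
```

```bash
python3 - <<'E'
from h import *
rem(.4547,-.0694,.190)
im=viewer.read_camera('wrist'); cv2.imwrite('pics/w2.png',im[:,:,::-1])
m=viewer.camera_model('wrist'); print(proj(m,[(.4547,-.0694,.044)]))
E
```

```text
t 8.35 pos [ 0.4551 -0.0699  0.253 ] q [-0.15  0.24 -0.43  0.9   0.    0.29] gap 0.08564292603885507 tool-shift mm [ 0.7  0.3 63. ]
[[318.16834496 274.32673785]]
```

View pics/w2.png

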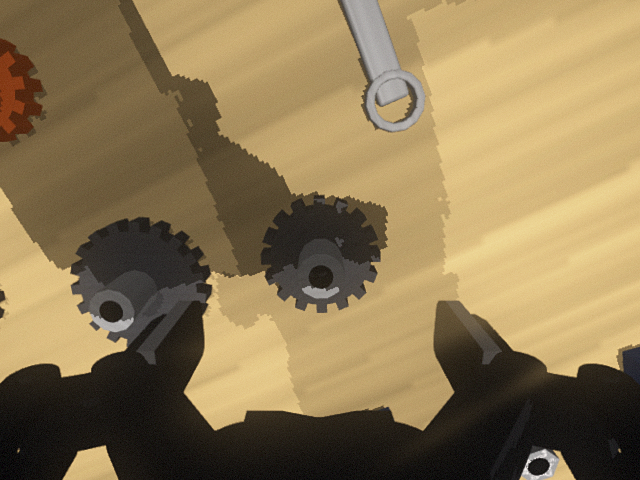

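The large gear's hub is at (320,277), against a predicted (318,274). Descend, grip and lift.

>>> jog_arm:
  steps: [0.7,0.3,30,0,0,0,20,0,0,0,12,0,0,0,0,0,0,0,0,0]

```text
t: 8.82
eef_pos: [0.4545, -0.0687, 0.1901]
tool_rot: [0.219, 0.976, -0.0, -0.0]
contact_force: [0.2, -0.1, 0.9]
finger_gap: 0.0854
grasp_force: 0.0
```

>>> jog_arm:
  steps: [0,0,0,0,0,0,0,0,0,0,0,0,0,0,0,0,0,0,0,0,0,0,0,0,0,0,0,0,0,0,0,0]
  grip: 1

```text
t: 9.48
eef_pos: [0.4542, -0.0693, 0.1909]
tool_rot: [0.219, 0.976, 0.0, 0.001]
contact_force: [-1.5, 1.7, 7.2]
finger_gap: 0.0226
grasp_force: 58.4
```

>>> jog_arm:
  steps: [0,0,-10,0,0,0,-25,0,0,0,-30,0,0,0,-25,0,0,0,0,0,0,0,0,0]

```text
t: 9.98
eef_pos: [0.4542, -0.0694, 0.2808]
tool_rot: [0.219, 0.976, 0.0, 0.001]
contact_force: [-0.1, -0.1, -5.0]
finger_gap: 0.0226
grasp_force: 59.5
```

```bash
python3 - <<'E'
from h import *
rem(.583,.334,.198)
E
```

```text
t 9.98 pos [ 0.4542 -0.0694  0.2808] q [-0.15  0.21 -0.39  0.97 -0.    0.29] gap 0.0225781569865541 tool-shift mm [ 56.2 419.7  82.9]
```

>>> jog_arm:
  steps: [2,15,0,0,4,30,0,0,4,30,0,0,4,30,0,0,4,30,0,0,4,30,0,0,4,30,0,0,4,30,0,0,4,30,0,0,4,30,0,0,4,30,0,0,4,30,0,0,4,30,0,0,4,30,0,0,2,15,0,0,0,0,20,0,0,0,20,0,0,0,0,0,0,0,0,0]

```text
t: 11.57
eef_pos: [0.5819, 0.3338, 0.237]
tool_rot: [0.219, 0.976, -0.002, -0.002]
contact_force: [0.0, -0.1, -4.3]
finger_gap: 0.0223
grasp_force: 59.9
```

```bash
python3 - <<'E'
from h import *
rem(.583,.334,.197)
E
```

```text
t 11.57 pos [0.5819 0.3338 0.237 ] q [ 0.52  0.58  0.08  1.08 -0.    0.96] gap 0.022288150744124484 tool-shift mm [-1.   0.9 40. ]
```

>>> jog_arm:
  steps: [-0.5,0.5,14,0,0,0,12,0,0,0,8,0,0,0,3,0,0,0,1.5,0,0,0,1,0,0,0,1,0,0,0,0,0,0,0,0,0]

```text
t: 12.32
eef_pos: [0.5837, 0.3346, 0.2002]
tool_rot: [0.219, 0.976, 0.0, 0.0]
contact_force: [0.2, -1.2, -5.5]
finger_gap: 0.0223
grasp_force: 59.9
```

>>> jog_arm:
  steps: [0,0,1,0,0,0,1,0,0,0,1,0,0,0,0,0,0,0,0,0]

```text
t: 12.73
eef_pos: [0.5836, 0.3346, 0.1971]
tool_rot: [0.219, 0.976, 0.0, 0.0]
contact_force: [-1.3, 0.4, 0.3]
finger_gap: 0.0223
grasp_force: 60.6
```

>>> jog_arm:
  steps: [0,0,0.5,0,0,0,0,0,0,0,0,0,0,0,0,0,0,0,0,0,0,0,0,0,0,0,-10,0,0,0,-30,0,0,0,-35,0,0,0,-35,0,0,0,0,0]
  grip: -1

```text
t: 13.65
eef_pos: [0.5849, 0.3353, 0.3146]
tool_rot: [0.219, 0.976, 0.004, 0.004]
contact_force: [0.6, 0.4, 0.1]
finger_gap: 0.0856
grasp_force: 0.0
```

>>> jog_arm:
  steps: [-4.2,-29.2,3,0,-4.2,-29.2,3,0,-4.2,-29.2,3,0,-4.2,-29.2,3,0,-4.2,-29.2,3,0,-4.2,-29.2,3,0,-4.2,-29.2,3,0,-4.2,-29.2,3,0,-4.2,-29.2,3,0,-4.2,-29.2,3,0,-4.2,-29.2,3,0,-4.2,-29.2,3,0,-4.2,-29.2,3,0,-4.2,-29.2,3,0,-4.2,-29.2,3,0,-4.2,-29.2,3,0,-4.2,-29.2,3,0,-4.2,-29.2,3,0,0,0,0,0,0,0,0,0]

```text
t: 15.32
eef_pos: [0.4268, -0.1741, 0.2527]
tool_rot: [0.221, 0.975, -0.0, 0.0]
contact_force: [0.3, -0.5, -0.0]
finger_gap: 0.0853
grasp_force: 0.0
```

```bash
python3 - <<'E'
from h import *
rem(.427,-.1728,.190)
im=viewer.read_camera('wrist'); m=viewer.camera_model('wrist'); p=proj(m,[(.427,-.1728,.044)])[0]; print(p)
im=im.copy(); cv2.drawMarker(im,(int(p[0]),int(p[1])),(255,0,0),0,10)
t=viewer.read_camera('top')
cv2.imwrite('pics/w3.png',np.hstack([im[100:400,100:500],t[140:340,100:500][:300].repeat(1,0) if 0 else cv2.resize(t[120:345,120:420],(400,300))])[:,:,::-1])
E
```

```text
t 15.32 pos [ 0.4268 -0.1741  0.2527] q [-0.39  0.24 -0.43  0.9   0.    0.06] gap 0.08533693111038827 tool-shift mm [ 0.4  1.3 62.7]
[319.28522872 275.75574427]
```

View pics/w3.png

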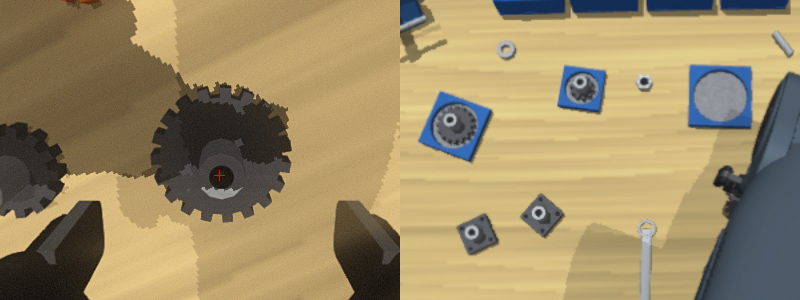

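The wrist view has the largest gear's hub on the marker at (219,175), within 2 px. The top view shows the small and large gears seated in their recesses and the flanges undisturbed.

>>> jog_arm:
  steps: [0.2,0.5,30,0,0,0,20,0,0,0,12,0,0,0,0,0,0,0,0,0]

```text
t: 15.83
eef_pos: [0.4274, -0.1714, 0.1902]
tool_rot: [0.218, 0.976, 0.0, -0.001]
contact_force: [0.4, 0.8, 0.1]
finger_gap: 0.0854
grasp_force: 0.0
```

>>> jog_arm:
  steps: [0,0,0,0,0,0,0,0,0,0,0,0,0,0,0,0,0,0,0,0,0,0,0,0,0,0,0,0,0,0,0,0]
  grip: 1

```text
t: 16.5
eef_pos: [0.4273, -0.1725, 0.1909]
tool_rot: [0.219, 0.976, -0.0, 0.0]
contact_force: [-1.4, 0.4, 7.4]
finger_gap: 0.0222
grasp_force: 58.4
```

>>> jog_arm:
  steps: [0,0,-10,0,0,0,-25,0,0,0,-30,0,0,0,0,0,0,0,0,0]

```text
t: 16.92
eef_pos: [0.4276, -0.1726, 0.2561]
tool_rot: [0.219, 0.976, -0.0, 0.001]
contact_force: [-0.1, -0.5, -5.0]
finger_gap: 0.0223
grasp_force: 59.7
```

```bash
python3 - <<'E'
from h import *
rem(.626,-.130,.198)
E
```

```text
t 16.92 pos [ 0.4276 -0.1726  0.2561] q [-0.38  0.23 -0.43  0.91 -0.    0.06] gap 0.022314146193997256 tool-shift mm [-161.   123.4   58.5]
```

>>> jog_arm:
  steps: [-11,8.4,0,0,-25,19,0,0,-25,19,0,0,-25,19,0,0,-25,19,0,0,-25,19,0,0,-15,12,0,0,-10,8,0,0,0,0,14,0,0,0,0,0,0,0,0,0]

```text
t: 17.83
eef_pos: [0.6244, -0.1294, 0.2385]
tool_rot: [0.219, 0.976, -0.0, -0.003]
contact_force: [-1.0, -0.5, -4.8]
finger_gap: 0.0222
grasp_force: 59.5
```

```bash
python3 - <<'E'
from h import *
rem(.626,-.130,.197)
E
```

```text
t 17.83 pos [ 0.6244 -0.1294  0.2385] q [-0.2   0.52 -0.01  1.04 -0.    0.24] gap 0.02224732599510436 tool-shift mm [-1.9  0.2 41.5]
```

>>> jog_arm:
  steps: [-0.7,0,14,0,0,0,12,0,0,0,8,0,0,0,4,0,0,0,2,0,0,0,1,0,0,0,0,0,0,0,0,0]

```text
t: 18.5
eef_pos: [0.6263, -0.13, 0.2008]
tool_rot: [0.219, 0.976, -0.0, 0.0]
contact_force: [0.1, -0.2, -5.6]
finger_gap: 0.022
grasp_force: 59.5
```

>>> jog_arm:
  steps: [0,0,1,0,0,0,0.5,0,0,0,0,0,0,0,0,0]

```text
t: 18.83
eef_pos: [0.6262, -0.1299, 0.1988]
tool_rot: [0.219, 0.976, -0.0, 0.0]
contact_force: [0.6, -0.6, -5.9]
finger_gap: 0.0222
grasp_force: 59.5
```

>>> jog_arm:
  steps: [0,0,1,0,0,0,1,0,0,0,0,0,0,0,0,0]

```text
t: 19.17
eef_pos: [0.6262, -0.1299, 0.197]
tool_rot: [0.219, 0.976, -0.0, 0.0]
contact_force: [-0.4, -0.4, -1.1]
finger_gap: 0.0221
grasp_force: 60.1
```

>>> jog_arm:
  steps: [0,0,0.5,0,0,0,0,0,0,0,0,0,0,0,0,0,0,0,0,0,0,0,0,0,0,0,-10,0,0,0,-30,0,0,0,-35,0,0,0,-35,0,0,0,0,0]
  grip: -1

```text
t: 20.08
eef_pos: [0.6276, -0.1302, 0.3143]
tool_rot: [0.219, 0.976, 0.0, 0.005]
contact_force: [1.4, 0.4, 0.6]
finger_gap: 0.0853
grasp_force: 0.0
```

>>> jog_arm:
  steps: [15.2,-24.6,5.4,0,15.2,-24.6,5.4,0,15.2,-24.6,5.4,0,15.2,-24.6,5.4,0,15.2,-24.6,5.4,0,15.2,-24.6,5.4,0,15.2,-24.6,5.4,0,15.2,-24.6,5.4,0,15.2,-24.6,5.4,0,15.2,-24.6,5.4,0,0,0,0,0,0,0,0,0]

```text
t: 21.08
eef_pos: [0.3826, -0.288, 0.2527]
tool_rot: [0.22, 0.975, -0.0, 0.0]
contact_force: [0.0, 0.1, 0.6]
finger_gap: 0.0852
grasp_force: 0.0
```

```bash
python3 - <<'E'
from h import *
rem(.3833,-.287,.190)
im=viewer.read_camera('wrist'); m=viewer.camera_model('wrist'); p=proj(m,[(.3833,-.287,.044)])[0]; print(p)
im=im.copy(); cv2.drawMarker(im,(int(p[0]),int(p[1])),(255,0,0),0,10)
cv2.imwrite('pics/w4.png',im[:,:,::-1])
E
```

```text
t 21.08 pos [ 0.3826 -0.288   0.2527] q [-0.65  0.27 -0.39  0.91  0.   -0.2 ] gap 0.08524603939603403 tool-shift mm [-0.2  1.2 62.7]
[319.7619874  275.00056335]
```

View pics/w4.png

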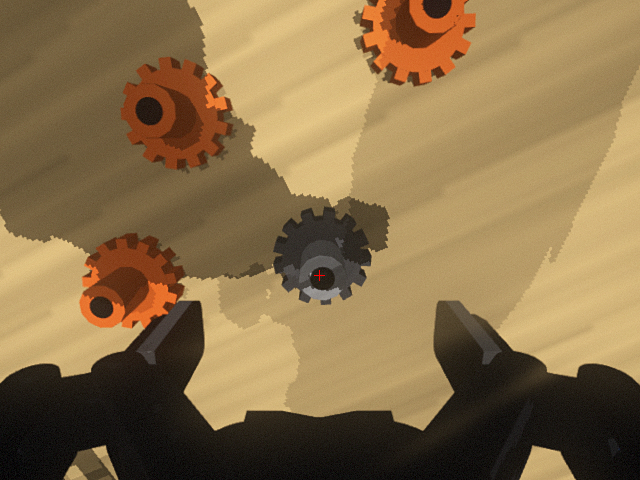

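The steel medium gear's hub is at (321,277), on the marker. The orange one at left is about 114 mm away, so it clears the fingers.

>>> jog_arm:
  steps: [0,0.5,30,0,0,0,20,0,0,0,12,0,0,0,0,0,0,0,0,0]

```text
t: 21.55
eef_pos: [0.3846, -0.2865, 0.1903]
tool_rot: [0.219, 0.976, 0.0, -0.0]
contact_force: [0.1, 0.9, 0.2]
finger_gap: 0.0853
grasp_force: 0.0
```

>>> jog_arm:
  steps: [0,0,0,0,0,0,0,0,0,0,0,0,0,0,0,0,0,0,0,0,0,0,0,0,0,0,0,0,0,0,0,0]
  grip: 1

```text
t: 22.22
eef_pos: [0.3839, -0.287, 0.1909]
tool_rot: [0.219, 0.976, -0.0, 0.001]
contact_force: [-0.9, 1.0, 6.6]
finger_gap: 0.0223
grasp_force: 58.4
```

>>> jog_arm:
  steps: [0,0,-10,0,0,0,-25,0,0,0,-30,0,0,0,0,0,0,0,0,0]

```text
t: 22.63
eef_pos: [0.3841, -0.2872, 0.2564]
tool_rot: [0.219, 0.976, -0.001, 0.001]
contact_force: [0.7, 0.1, -4.3]
finger_gap: 0.0223
grasp_force: 59.1
```

```bash
python3 - <<'E'
from h import *
rem(.587,-.355,.197)
E
```

```text
t 22.63 pos [ 0.3841 -0.2872  0.2564] q [-0.64  0.26 -0.39  0.92 -0.   -0.2 ] gap 0.02230111105627992 tool-shift mm [-212.2   25.5   60. ]
```

>>> jog_arm:
  steps: [-12,1.5,0,0,-28,3.4,0,0,-28,3.4,0,0,-28,3.4,0,0,-28,3.4,0,0,-28,3.4,0,0,-28,3.4,0,0,-20,2.3,0,0,-12,1.3,0,0,0,0,14,0,0,0,0,0,0,0,0,0]

```text
t: 23.63
eef_pos: [0.5855, -0.354, 0.2387]
tool_rot: [0.219, 0.976, 0.001, -0.002]
contact_force: [-1.1, 1.4, -3.5]
finger_gap: 0.0223
grasp_force: 59.1
```

```bash
python3 - <<'E'
from h import *
rem(.587,-.355,.197)
E
```

```text
t 23.63 pos [ 0.5855 -0.354   0.2387] q [-0.54  0.6   0.12  1.1  -0.   -0.1 ] gap 0.022255018641106378 tool-shift mm [-2.  -0.3 41.7]
```

>>> jog_arm:
  steps: [-0.5,0,14,0,0,0,12,0,0,0,8,0,0,0,4,0,0,0,2,0,0,0,1,0,0,0,1,0,0,0,0.5,0,0,0,0,0,0,0,0,0]

```text
t: 24.47
eef_pos: [0.5869, -0.3547, 0.1991]
tool_rot: [0.219, 0.976, -0.0, 0.0]
contact_force: [0.1, -0.0, -3.0]
finger_gap: 0.0224
grasp_force: 59.1
```

>>> jog_arm:
  steps: [0,0,0.7,0,0,0,0.7,0,0,0,0,0,0,0,0,0]

```text
t: 24.8
eef_pos: [0.5867, -0.3547, 0.1973]
tool_rot: [0.219, 0.976, -0.0, -0.0]
contact_force: [0.7, 0.1, -3.2]
finger_gap: 0.0221
grasp_force: 59.1
```

>>> jog_arm:
  steps: [0,0,0.7,0,0,0,0.5,0,0,0,0,0,0,0,0,0]

```text
t: 25.13
eef_pos: [0.5867, -0.3547, 0.197]
tool_rot: [0.219, 0.976, -0.0, 0.0]
contact_force: [-2.4, 1.7, 6.2]
finger_gap: 0.0225
grasp_force: 60.0
```

Contact made. Release, rise and back away for a clear view.

>>> jog_arm:
  steps: [0,0,0,0,0,0,0,0,0,0,0,0,0,0,0,0,0,0,0,0,0,0,0,0,0,0,-10,0,0,0,-30,0,0,0,-35,0,0,0,-35,0,25,0,-10,0,25,0,-10,0,25,0,-10,0,25,0,-10,0,25,0,-10,0,25,0,-10,0,0,0,0,0,0,0,0,0]
  grip: -1

```text
t: 26.63
eef_pos: [0.4505, -0.2903, 0.368]
tool_rot: [0.219, 0.976, -0.001, 0.001]
contact_force: [0.4, -0.2, 0.4]
finger_gap: 0.0851
grasp_force: 0.0
```

```bash
python3 - <<'E'
from h import *
B={'small':(.645,.112,30),'medium':(.587,-.355,36),'large':(.583,.334,42),'largest':(.626,-.130,48)}
rows=[]
for c in ['top','side']:
    row=[]
    for n,(x,y,rr) in B.items():
        o=cv2.resize(ortho(c,.050,x-.065,x+.065,y-.065,y+.065,1.5),(390,390)); cv2.circle(o,(195,195),36,(255,0,0),1); row.append(cv2.resize(o,(200,200),interpolation=cv2.INTER_AREA))
    rows.append(np.hstack(row))
f=viewer.read_camera('top')
rows.append(np.hstack([cv2.resize(f[170:320,120:320],(267,200)),cv2.resize(f[170:320,320:520],(267,200)),np.zeros((200,266,3),np.uint8)]))
cv2.imwrite('pics/o3.png',np.vstack(rows)[:,:,::-1])
E
```

```text
(no output)
```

View pics/o3.png

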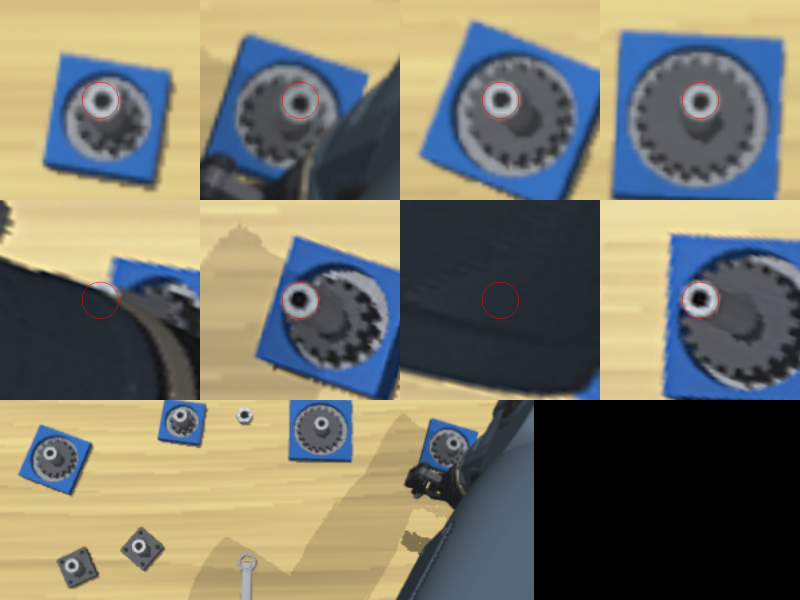

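All four hub tops lie on the expected circles at seated height. The gears sit inside their recesses and the flanges are undisturbed. Handing in.

```bash
python3 -c "
from bench import r
print(r.close_job())"
```

```text
the job is handed in; nothing more can be done
None
```

All four gears are set down flat, hub up, each in the recess for its size; the flanges and orange look-alikes were left alone, and I handed the job in at about 27 s (no verdict came back).

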